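# Bottling nozzle from its clip to the flask

## Robot

A 6-joint arm with a two-finger parallel gripper is mounted at the origin on the work surface. World frame = base frame: x ahead of the robot, y to its left, z up, the work surface at z = 0. Lengths are in m, angles in rad, forces in N, time in s.
With the tool pointing down it reaches from about 0.225 to 0.875 m from the base axis. Payload 3.4 kg.
Tool frame: the origin (TCP) lies between the finger pads; the fingertips stand 17 mm ahead of it and the grasp point (between the pads) lies 2 mm behind it; y points along the fingers, z is the direction in which the jaws open and shut, and the axes are right-handed (so a half turn about y gives the same grasp; the last joint's range is limited). The gripper opens to 85 mm and grips with 20 to 120 N. Pads are 22 mm wide; open, the fingers measure 114 mm over their backs; the gripper's body (76 mm by 85 mm) begins 54 mm behind the grasp point. The pads swing forward as they close: fully open they stand 13 mm farther back than shut.
Start: joints at [-1.412, 0.276, 1.505, -0, 1.361, -0.121], TCP at [0.159, -0.553, 0.248] pointing down, gripper open.
Joint ranges: [-2.89, 2.89], [-0.75, 2.08], [0.22, 2.7], [-1.18, 4.32], [0.11, 2.71], [-2.7, 2.7]. Speed limits (rad/s): [2.57, 2.57, 3.14, 3.14, 3.14, 3.14].

## Interface

Orientations are given as a unit quaternion [w, x, y, z].
In Python, from rig import manip, get_image, camera_model, sign_off, spot_in, silhouettes, spot_point gives the robot as it stands.
- The arm moves only by the tool jog_arm, never from a script. Its argument "targets" is a list of rows, each a list of 3 entries, a list of its own where there are three numbers: the finger opening in m, from 0 to 0.0854, then the shift along the world's x, y, z in m, then the turn about the world's z in rad. In form: [[claw, [x, y, z], spin], ...]. A call has 1 to 10 rows; each row shifts and turns the commanded pose from where the row before left it; what a row does not reach is not made up. A row lasts 1/8 s, in which the tool goes at most 62.5 mm and 10.7 degrees, less where a joint would pass 70% of its speed; a pose out of reach is approached as far as the arm can. A call with a gripper value outside its range is refused whole. The fingers move at their own pace and stop on an object; "force" is the grip in N (left out, the last holds). Time passes only in rows, so rows that do not move let the fingers close. It gives the time, the measured TCP pose, the force and the opening at its end, in the units of the state.
- manip.get_state(): the state, without advancing time (a new reading comes with each control period).
- get_image(name): name is "side" or "top"; returns (picture, depth): 480x640x3 uint8, red, green, blue; 480x640 float32, m along the optical axis (not along the pixel's ray), 0 where there is no reading.
- camera_model(name): a dict with "mtx" (3x3 intrinsics, pixels), "distortion" ([k1, k2, p1, p2, k3] as OpenCV has them; the pictures are not rectified), "world_from_camera" (4x4, takes a point from camera to world coordinates). Camera axes: x right, y up, looking along -z (the intrinsics and any distortion apply to the point x, -y, -z); pixel columns grow to the right and rows downward; lengths in m; the calibration is good to about 2 mm. A picture is of the moment at which its call begins. camera_model takes no time and is no camera call.
- sign_off(): hands the job in, once; it reports no verdict.
Trained networks look in the newest picture that a camera, given by its name, has taken for a name from the list of things; names that differ only in an ending like _2 or _b are one class to them, and where a whole thing is asked for, a point or a joint stands for the part that bears it (a point fixed in the world has none). Each returns a list of dicts, best first, with "score" (0 to 1); they miss things now and then, are a little off and sometimes report something else, mostly with a low value. They report only what shows in the picture. A call takes as long as a camera call.
- spot_in(name, camera): "position" ([column, row] in pixels, amid what is visible of it).
- silhouettes(name, camera): "mask" (480x640 bool, what is visible of it) and "position" ([column, row] in pixels, amid what is visible of it).
- spot_point(name, camera): "position" ([column, row] in pixels: a listed point, or the origin of a listed thing).
The state is a dict: "clock": time; "qpos": joint angles; "qd": joint speeds; "effort": joint torques, N m; "position": TCP position; "ee_rot": TCP orientation; "contact_force": force on the tool from outside, world axes, zero at the start; "moment": the same for the moment, N m; "width": finger opening in m.
Only numpy, scipy, OpenCV 4.12 (cv2) and the standard library are available. Lean on these libraries where they do the work, as an engineer would, in place of code of your own. Each camera call takes 0.05 s, during which the arm holds its last target.

## Task

Pull the bottling nozzle straight up out of the sprung clip on its rail, carry it over the row of bottles in the green crate, and bring it upright over the open flask (the one without a cork), its tip centred above the mouth and about a centimetre clear of it. Never let the nozzle touch the flask, and leave the bottles, the flasks and the cup standing where they are. Finish while still holding the nozzle there, hovering and still: do not lower it in or let go.

Things in the scene. Friction and masses are not known exactly. Their poses are not given: they have to be found in the camera images.
- nozzle: bottling nozzle, 132 mm long, 0.1 to 0.18 kg. Origin at the bottom of its tip, z up its axis. From the tip: steel stem 10 mm thick with orange tip (to 70 mm), white collar 34 mm across (70 to 82), white neck 22 mm across (to 92), square black handle 26 x 26 mm with faces along its x and y (92 to 132, the top 4 mm orange). Starts upright in the clip, tip 40 mm above the table
- nozzle_tip (a point): centre of the nozzle's tip, its lowest point
- nozzle_grip (a point): grip point in the nozzle's square black handle, on the axis, 115 mm above the tip and 17 mm below the handle's top
- stand: red stand fixed to the table, foot 120 x 170 mm. Origin on the table straight under the clip hole, z up. Along its y, 50 mm to its +x side, runs a steel rail (top at 111 mm). The rail's clip plate (top at 110 mm) has a 15 mm hole that the nozzle's stem hangs through; the collar rests on the plate
- clip (a point): centre of the clip hole at the plate's top, 110 mm above the table. Either side along the stand's y, red housings (24 mm tall, top at 134 mm, reaching 49 mm out) carry sprung brass balls that snap over the collar: a straight upward pull of about 11 to 15 N makes them give way in the first 5 mm, they let go by 20 mm; the tip leaves the hole after 70 mm of lift
- crate: green crate fixed to the table between the stand (robot's right) and the flasks (robot's left): 320 mm long (its x, pointing away from the robot), 90 mm wide (its y), 70 mm tall, four compartments in a row with a bottle in each (bottle tops 155 mm above the table). Origin at the centre of its underside
- flask: the open flask: green glass, 68 mm in diameter below, narrowing to a neck 38 mm in outer diameter (41 mm over a white band near the top), 110 mm tall, loose, 0.3 kg. It has no cork: the mouth is an open hole 30 mm in diameter. Origin at the centre of its underside, z up
- flask_mouth (a point): centre of the open flask's mouth, level with its rim, 110 mm above the flask's underside
- corked_flask: a like flask but closed with a brown cork, 128 mm tall with the cork, loose; origin at the centre of its underside, z up. Bystander: must stay as it is
- cup: blue ceramic mug, 76 mm in diameter, 85 mm tall, handle on its +y side, loose; origin at the centre of its underside, z up. Bystander: must stay as it is
- bottle0: stubby amber glass bottle with a yellow cap, 62 mm in diameter, 150 mm tall, standing loosely in compartment 1 (of four) of the crate; origin at the centre of its underside, z up. Bystander: must stay as it is
- bottle1: stubby green glass bottle with a yellow cap, 62 mm in diameter, 150 mm tall, standing loosely in compartment 2 (of four) of the crate; origin at the centre of its underside, z up. Bystander: must stay as it is
- bottle2: stubby amber glass bottle with a yellow cap, 62 mm in diameter, 150 mm tall, standing loosely in compartment 3 (of four) of the crate; origin at the centre of its underside, z up. Bystander: must stay as it is
- bottle3: stubby green glass bottle with a yellow cap, 62 mm in diameter, 150 mm tall, standing loosely in compartment 4 (of four) of the crate; origin at the centre of its underside, z up. Bystander: must stay as it is

How it is judged:
On the way, in this order (a step that is already met when the one before it is completed fails the run):
1. the nozzle is pulled up out of the clip, its tip clear above the clip plate, in the gripper (z of nozzle_tip in the frame of stand above 0.112 m and contact force between nozzle and the fingers above 1 N), for 0.05 s.
2. the nozzle is carried across above the row of bottles (tip higher than the bottle tops, over the crate) (height (world z) of nozzle_tip above 0.155 m and y of nozzle_tip in the frame of crate between -0.045 and 0.045 m and x of nozzle_tip in the frame of crate between -0.16 and 0.16 m and contact force between nozzle and the fingers above 1 N), for 0.05 s.
At the end, for the whole second after the job is handed in: Nozzle still held, at rest, upright within 7 degrees, tip within 9 mm of the axis of the open flask's mouth and 4 to 24 mm above its rim, not touching it; flask moved under 20 mm and upright; bottles, corked flask and cup moved under 30 mm and standing (horizontal distance between nozzle_tip and flask_mouth below 0.009 m and z of nozzle_tip in the frame of flask_mouth between 0.004 and 0.024 m and angle between nozzle's own z axis and vertical below 0.12 rad and contact force between nozzle and the fingers above 1 N and contact force between nozzle and flask below 0.1 N and linear speed of nozzle below 0.02 m/s and distance of each of bottle0, bottle1, bottle2, bottle3, corked_flask, cup from where it was at the start of the episode below 0.03 m and angle between each of bottle0, bottle1, bottle2, bottle3, corked_flask, cup's own z axis and vertical below 0.25 rad and distance of flask from where it was at the start of the episode below 0.02 m and angle between flask's own z axis and vertical below 0.1 rad); the arm keeps its last pose, push and grip.
It fails at once if the nozzle touches the flask (contact force between nozzle and flask above 0.3 N).
It fails at once if a bottle, flask or the cup is knocked over or pushed out of its place (20 mm for the open flask, 30 mm for the others) (not (distance of bottle0 from where it was at the start of the episode below 0.03 m) or not (distance of bottle1 from where it was at the start of the episode below 0.03 m) or not (distance of bottle2 from where it was at the start of the episode below 0.03 m) or not (distance of bottle3 from where it was at the start of the episode below 0.03 m) or not (distance of corked_flask from where it was at the start of the episode below 0.03 m) or not (distance of cup from where it was at the start of the episode below 0.03 m) or not (angle between bottle0's own z axis and vertical below 0.25 rad) or not (angle between bottle1's own z axis and vertical below 0.25 rad) or not (angle between bottle2's own z axis and vertical below 0.25 rad) or not (angle between bottle3's own z axis and vertical below 0.25 rad) or not (angle between corked_flask's own z axis and vertical below 0.25 rad) or not (angle between cup's own z axis and vertical below 0.25 rad) or not (distance of flask from where it was at the start of the episode below 0.02 m) or not (angle between flask's own z axis and vertical below 0.1 rad)).
It also fails if it takes over 38 s, if anything falls off the work surface, if the arm or the gripper's body presses on something with over 40 N, if the wrist force passes 120 N, or if a joint passes its speed limit or range.

## Working session

There is one attempt and no reset: what is moved stays moved. The work goes in short steps, Python scripts to look and compute and a tool call to move; the robot and the scene stay as the last step left them, time stands still between calls to the robot, and variables do not carry over. Pictures are saved under pics/ and viewed, and the job is handed in when it is done.

Besides the shell and the picture viewer there is one more tool, called as name([rows], argument=value, ...), one row to a line, values as JSON. jog_arm: Moves the arm, as the interface text tells. Its arguments: {"type":"object","properties":{"targets":{"type":"array","items":{"type":"array"}},"force":{"type":"number"}},"required":["targets"]}

```bash
mkdir -p pics; ls
cat > h.py <<'E'
import numpy as np,cv2
from rig import manip,get_image,camera_model,sign_off,spot_in,silhouettes,spot_point
def ray(cam,px):
    m=camera_model(cam);K=np.array(m["mtx"]);d=np.array(m["distortion"]);T=np.array(m["world_from_camera"])
    u=cv2.undistortPoints(np.array([[px]],float),K,d)[0,0]
    v=T[:3,:3]@np.array([u[0],-u[1],-1.]);return T[:3,3],v
def at_z(cam,px,z):
    o,v=ray(cam,px);return o+v*(z-o[2])/v[2]
def tri(p1,p2):
    o1,v1=ray(*p1);o2,v2=ray(*p2);v1=v1/np.linalg.norm(v1);v2=v2/np.linalg.norm(v2)
    s=np.linalg.lstsq(np.c_[v1,-v2],o2-o1,rcond=None)[0]
    a=o1+s[0]*v1;b=o2+s[1]*v2
    return (a+b)/2,np.linalg.norm(a-b)
def cloud(cam,depth,mask):
    m=camera_model(cam);K=np.array(m["mtx"]);d=np.array(m["distortion"]);T=np.array(m["world_from_camera"])
    r,c=np.nonzero(mask&(depth>0));u=cv2.undistortPoints(np.c_[c,r].astype(float)[:,None],K,d)[:,0]
    z=depth[r,c];P=np.c_[u[:,0]*z,-u[:,1]*z,-z]
    return P@T[:3,:3].T+T[:3,3]
def proj(cam,P):
    m=camera_model(cam);K=np.array(m["mtx"]);d=np.array(m["distortion"]);T=np.array(m["world_from_camera"])
    p=T[:3,:3].T@(np.array(P)-T[:3,3]);p=np.array([p[0],-p[1],-p[2]])
    return cv2.projectPoints(p[None],np.zeros(3),np.zeros(3),K,d)[0].ravel()
def save(cam,name):
    im,d=get_image(cam);cv2.imwrite(f"pics/{name}.png",im[:,:,::-1]);return im,d
E
python3 - <<'E'
from h import *
np.set_printoptions(precision=4,suppress=True)
D={}
for c in("side","top"):
    im,d=save(c,c+"0");np.savez(f"{c}0.npz",im=im,d=d)
    print(c,camera_model(c)["world_from_camera"])
    for n in ["nozzle_tip","nozzle_grip","clip","flask_mouth","flask","corked_flask","cup","crate"]:
        r=spot_point(n,c);D[c,n]=r
        print(n,[(np.round(x["position"],1),round(x["score"],2)) for x in r[:3]])
for n in ["nozzle_tip","nozzle_grip","clip","flask_mouth","flask","corked_flask","cup","crate"]:
    if D["side",n] and D["top",n]: print(n,tri(("side",D["side",n][0]["position"]),("top",D["top",n][0]["position"])))
print(manip.get_state())
E
```

```text
pics
side [[ 0.9524  0.2321 -0.1978  0.3609]
 [-0.3046  0.6904 -0.6562 -0.4736]
 [-0.0157  0.6852  0.7282  0.6681]
 [ 0.      0.      0.      1.    ]]
nozzle_tip [(array([344. , 207.5]), 0.63)]
nozzle_grip [(array([419.2, 425.6]), 0.82)]
clip [(array([413. , 440.3]), 0.68)]
flask_mouth [(array([297.4, 134.7]), 0.72)]
flask [(array([296.2, 177.2]), 0.55), (array([343.4, 204.3]), 0.25), (array([406.2, 464.2]), 0.16)]
corked_flask [(array([341.6, 204.9]), 0.69)]
cup [(array([266.5, 221.9]), 0.84), (array([419.7, 425.8]), 0.24)]
crate [(array([352.9, 283. ]), 0.66)]
top [[ 0.0088  0.9984 -0.056   0.4574]
 [-1.      0.0089  0.002   0.0219]
 [ 0.0025  0.056   0.9984  1.0725]
 [ 0.      0.      0.      1.    ]]
nozzle_tip []
nozzle_grip [(array([483.2, 240. ]), 0.78)]
clip [(array([475.3, 242.3]), 0.78)]
flask_mouth [(array([185.4, 224.4]), 0.56)]
flask [(array([198.2, 223.7]), 0.97)]
corked_flask [(array([252.8, 201.8]), 0.93)]
cup [(array([247.8, 265.8]), 0.76)]
crate [(array([326.1, 218.7]), 0.66)]
nozzle_grip (array([ 0.5084, -0.3142,  0.1594]), np.float64(0.005559584222589998))
clip (a
[... 224 characters left out ...]
))
corked_flask (array([0.5974, 0.1718, 0.017 ]), np.float64(0.0002584143910419467))
cup (array([0.4477, 0.1825, 0.0074]), np.float64(0.0027383206878677947))
crate (array([ 0.5607,  0.0014, -0.0093]), np.float64(0.002586797764031044))
{'clock': 0.9, 'qpos': array([-1.412 ,  0.2759,  1.5049, -0.    ,  1.3607, -0.121 ]), 'qd': array([ 0.0016,  0.0007,  0.    , -0.0002,  0.0013, -0.0004]), 'effort': array([  0.0007, -41.6641, -24.6101,   0.0001,   0.0002,   0.    ]), 'position': array([ 0.1588, -0.5527,  0.2483]), 'ee_rot': array([-0.0986,  0.0986, -0.7001,  0.7003]), 'contact_force': array([-0.797 ,  0.4063, -0.6617]), 'moment': array([-0.0022,  0.0112, -0.0369]), 'width': 0.08515003024242555}
```

View pics/side0.png

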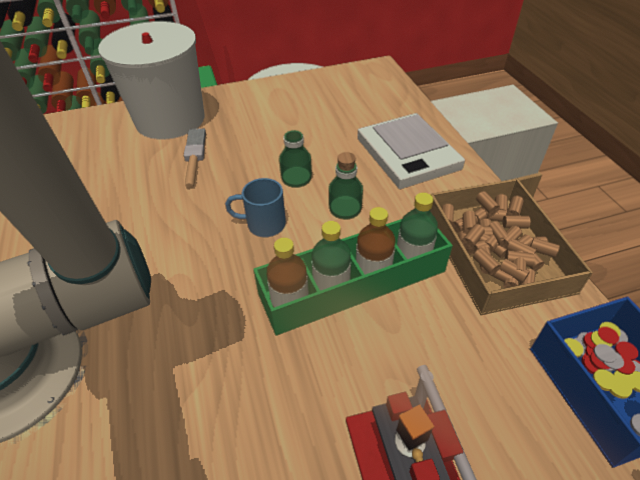

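View pics/top0.png

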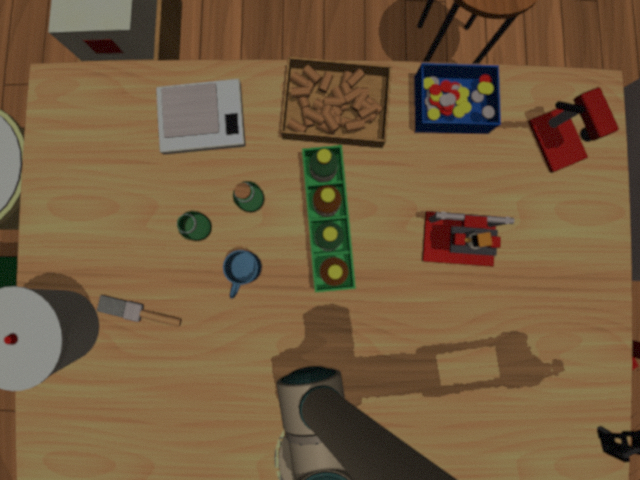

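The side view shows the open flask (295,160), the corked flask (346,190), the cup (265,207), the crate with four bottles, and the nozzle with its orange top at (415,425). In the top view the nozzle is at (483,240), the open flask's mouth at about (187,225), and the rail runs nearly along world y. Next I'll measure the nozzle top, stand yaw and mouth from depth.

Run:
```python
from h import *
from scipy.spatial.transform import Rotation as R
np.set_printoptions(precision=4,suppress=True)
t=np.load("top0.npz");s=np.load("side0.npz")
w=np.array(manip.get_state()["ee_rot"]);print("tool\n",R.from_quat(w[[1,2,3,0]]).as_matrix())
for c,N in(("top",t),("side",s)):
    al=np.ones((480,640),bool);P=cloud(c,N["d"],N["d"]>0)
    def box(x,y,zl,zh): return P[(abs(P[:,0]-x)<.03)&(abs(P[:,1]-y)<.03)&(P[:,2]>zl)&(P[:,2]<zh)]
    q=box(.508,-.314,.160,.19);print(c,"nozzle top",len(q),q.mean(0),q.min(0),q.max(0),np.median(q,0))
    if len(q)>5:
        top=q[q[:,2]>.166];print(cv2.minAreaRect(top[:,:2].astype(np.float32)*1000),top.mean(0))
    q=P[(abs(P[:,0]-.54)<.05)&(abs(P[:,1]-.31)<.05)&(P[:,2]>.095)&(P[:,2]<.13)];print(c,"flask rim",len(q))
    if len(q):print(q.mean(0),q.min(0),q.max(0))
    q=P[(abs(P[:,0]-.56)<.2)&(abs(P[:,1])<.06)&(P[:,2]>.14)];print("bottle tops",q[:,2].max() if len(q) else None,np.percentile(q[:,2],95) if len(q) else 0)
# rail
a=at_z("top",(440,216),.105);b=at_z("top",(510,220.5),.105);print("rail",a,b,np.degrees(np.arctan2(*(b-a)[:2])))
im=t["im"][:,:,::-1];cv2.imwrite("pics/a.png",np.hstack([cv2.resize(im[200:280,420:520],(400,320),interpolation=2),cv2.resize(im[180:260,150:250],(400,320),interpolation=2)]))
im=s["im"][:,:,::-1];cv2.imwrite("pics/b.png",np.hstack([cv2.resize(im[360:480,340:480],(420,360),interpolation=2),cv2.resize(im[120:200,260:340],(360,360),interpolation=2)]))
```

```text
tool
 [[-0.9611  0.      0.2761]
 [-0.2761 -0.0001 -0.9611]
 [ 0.     -1.      0.0001]]
top nozzle top 184 [ 0.5059 -0.3098  0.1699] [ 0.4912 -0.3255  0.1601] [ 0.5194 -0.2969  0.1749] [ 0.5053 -0.3092  0.1704]
((506.0428466796875, -311.1152648925781), (26.172025680541992, 25.880765914916992), 8.569822311401367) [ 0.506  -0.3106  0.1705]
top flask rim 170
[0.5389 0.3012 0.1062] [0.5198 0.2831 0.0951] [0.5587 0.3211 0.1144]
bottle tops 0.15844687300797544 0.15641081773676924
side nozzle top 812 [ 0.5054 -0.3153  0.1717] [ 0.4919 -0.3292  0.1601] [ 0.5217 -0.2987  0.1757] [ 0.5051 -0.3155  0.1727]
((506.578369140625, -313.877197265625), (26.931888580322266, 26.990127563476562), 8.579647064208984) [ 0.506  -0.3147  0.1726]
side flask rim 279
[0.5371 0.2972 0.1045] [0.5177 0.279  0.0951] [0.5568 0.3186 0.112 ]
bottle tops 0.158838889632409 0.15685010110021053
rail [ 0.5591 -0.2397  0.105 ] [ 0.5512 -0.3928  0.105 ] -177.03871915847904
```

View pics/a.png

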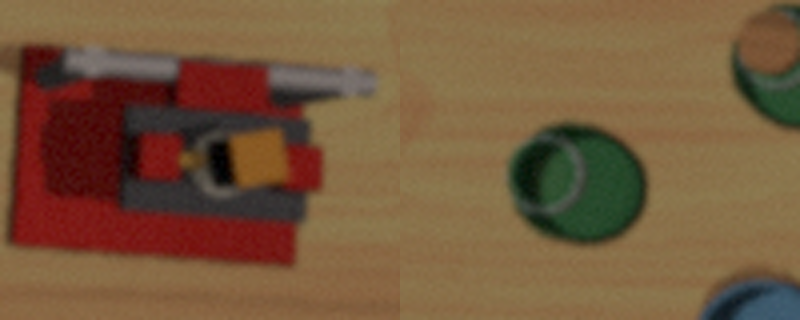

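View pics/b.png

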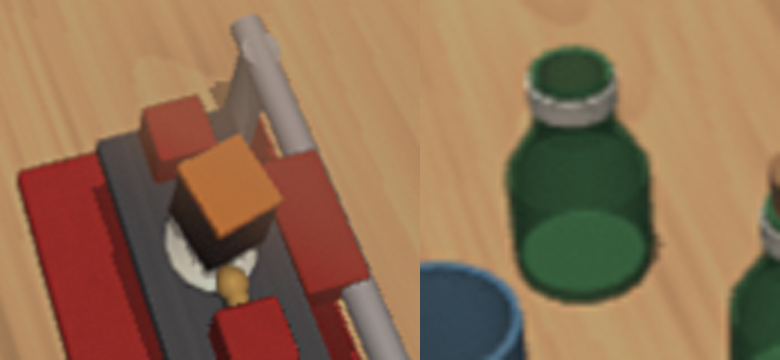

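The handle square is turned about +8.6° in world, and the tool's jaw axis is equivalent to +16°, so I need a spin of about -0.13 rad. The nozzle axis is near (0.506, -0.3125). I'll move above it at the current height first.

jog_arm([
  [0.085,[0.0434,0.03,0],-0.0162],
  [0.085,[0.0434,0.03,0],-0.0162],
  [0.085,[0.0434,0.03,0],-0.0162],
  [0.085,[0.0434,0.03,0],-0.0162],
  [0.085,[0.0434,0.03,0],-0.0162],
  [0.085,[0.0434,0.03,0],-0.0162],
  [0.085,[0.0434,0.03,0],-0.0162],
  [0.085,[0.0434,0.03,0],-0.0162],
  [0.085,[0,0,0],0],
  [0.085,[0,0,0],0],
], force=80)

```text
clock: 2.15
position: [0.5057, -0.3127, 0.2481]
ee_rot: [-0.053, 0.054, -0.705, 0.705]
contact_force: [0.1, 0.0, 0.5]
width: 0.0845
```

jog_arm([
  [0.085,[0,0,-0.025],0],
  [0.085,[0,0,-0.025],0],
  [0.085,[0,0,-0.02],0],
  [0.085,[0,0,-0.014],0],
  [0.085,[0,0,-0.007],0],
  [0.085,[0,0,0],0],
])

```text
clock: 2.9
position: [0.5057, -0.313, 0.1572]
ee_rot: [0.053, -0.053, 0.705, -0.705]
contact_force: [-0.6, 0.0, 0.2]
width: 0.0848
```

Run:
```python
from h import *
im,d=save("side","s1");cv2.imwrite("pics/s1c.png",cv2.resize(im[300:480,320:520,::-1],(800,600) and (660,594),interpolation=2))
st=manip.get_state();print(st["position"],st["contact_force"],st["qpos"])
```

```text
[ 0.50607053 -0.31310071  0.15775019] [0.62451988 0.36153964 0.70671461] [-6.70859837e-01  3.67404794e-01  1.60231949e+00 -1.38045373e-04
  1.17105462e+00  7.50151531e-01]
```

View pics/s1c.png

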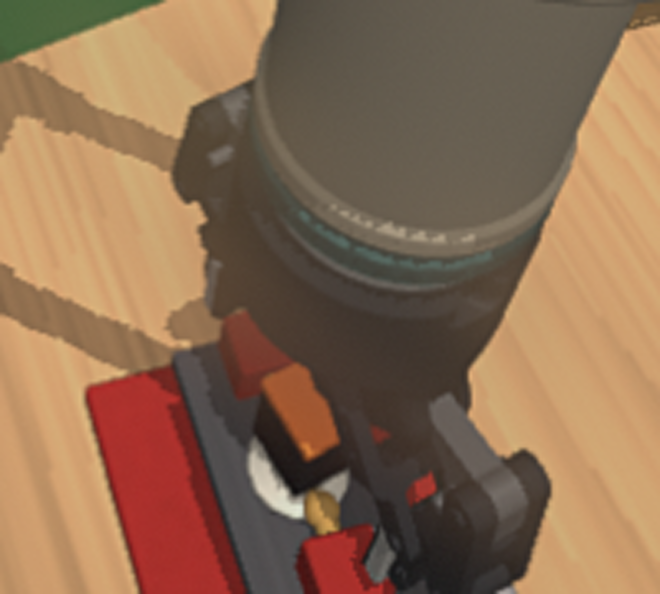

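The handle (orange top at about (411,424) in the full frame) stands between the open fingers, with the near finger above the near housing. Closing now.

jog_arm([
  [0.02,[0,0,0],0],
  [0.02,[0,0,0],0],
  [0.02,[0,0,0],0],
  [0.02,[0,0,0],0],
  [0.02,[0,0,0],0],
  [0.02,[0,0,0],0],
  [0.02,[0,0,0],0],
], force=80)

```text
clock: 3.82
position: [0.5063, -0.3129, 0.1578]
ee_rot: [-0.053, 0.053, -0.705, 0.705]
contact_force: [0.7, 1.0, 4.1]
width: 0.0251
```

jog_arm([
  [0.02,[0,0,0.003],0],
  [0.02,[0,0,0.003],0],
  [0.02,[0,0,0.004],0],
  [0.02,[0,0,0.006],0],
  [0.02,[0,0,0.01],0],
  [0.02,[0,0,0.012],0],
  [0.02,[0,0,0.012],0],
  [0.02,[0,0,0],0],
])

```text
clock: 4.82
position: [0.5068, -0.3133, 0.2092]
ee_rot: [-0.054, 0.052, -0.704, 0.706]
contact_force: [0.1, -0.4, -1.1]
width: 0.0252
```

Run:
```python
from h import *
im,d=save("side","s2");cv2.imwrite("pics/s2c.png",cv2.resize(im[300:480,320:520,::-1],(660,594),interpolation=2))
```

```text
(no output)
```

View pics/s2c.png

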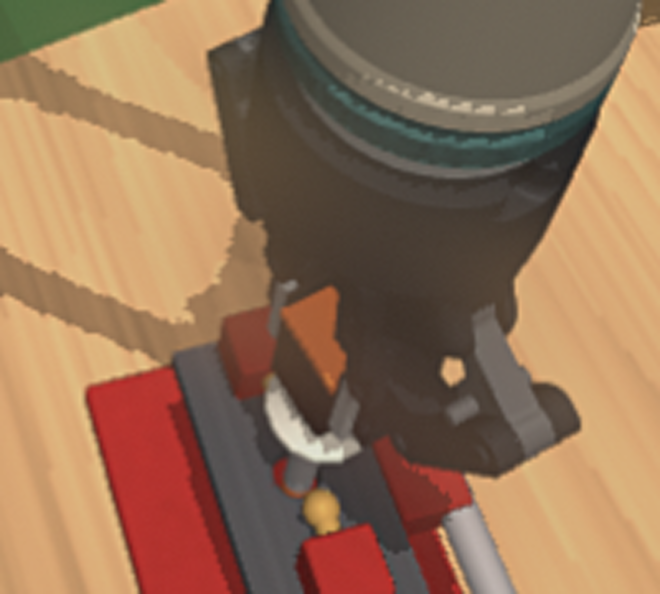

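It came out of the clip with the gripper, and the stem now shows below the collar. Next I'll lift until the tip is well above the bottle tops.

jog_arm([
  [0.02,[0,0,0.01],0],
  [0.02,[0,0,0.015],0],
  [0.02,[0,0,0.02],0],
  [0.02,[0,0,0.02],0],
  [0.02,[0,0,0.02],0],
  [0.02,[0,0,0.015],0],
  [0.02,[0,0,0.005],0],
  [0.02,[0,0,0],0],
])

```text
clock: 5.88
position: [0.506, -0.3126, 0.3124]
ee_rot: [-0.053, 0.053, -0.705, 0.705]
contact_force: [0.7, -0.1, -1.1]
width: 0.025
```

Run:
```python
from h import *
im,d=save("side","s3");cv2.imwrite("pics/s3c.png",cv2.resize(im[300:480,320:520,::-1],(660,594),interpolation=2))
r=spot_point("nozzle_tip","side");print(r)
for x in r[:1]: print(at_z("side",x["position"],.19))
print(manip.get_state()["position"])
```

```text
[{'position': [420.7, 412.9], 'score': 0.83}]
[ 0.50909683 -0.31348781  0.19      ]
[ 0.50565886 -0.31244047  0.31152763]
```

View pics/s3c.png

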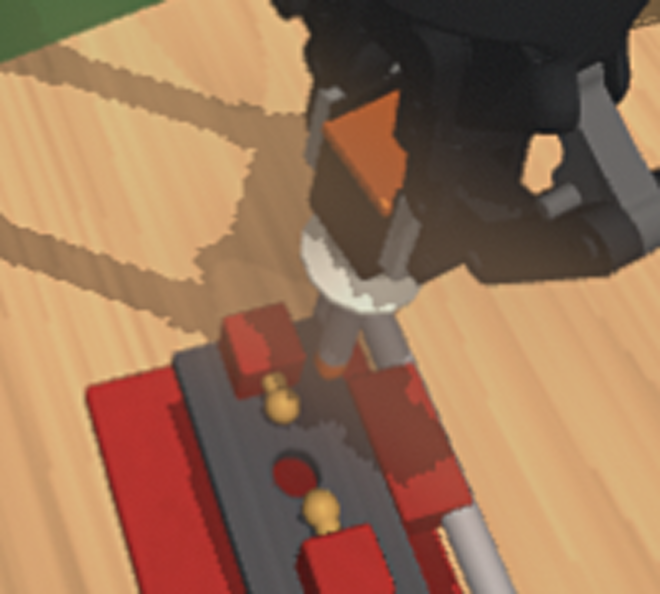

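The tip is clear of the plate at pixel (421,413), close to the axis and about 0.195 m up. Carrying it over the row.

jog_arm([
  [0.02,[0,0.02,0],0],
  [0.02,[0,0.035,0],0],
  [0.02,[0,0.045,0],0],
  [0.02,[0,0.045,0],0],
  [0.02,[0,0.045,0],0],
  [0.02,[0,0.045,0],0],
  [0.02,[0,0.035,0],0],
  [0.02,[0,0.03,0],0],
  [0.02,[0,0.03,0],0],
  [0.02,[0,0.03,0],0],
])

```text
clock: 7.22
position: [0.5047, 0.0495, 0.312]
ee_rot: [0.053, -0.054, 0.705, -0.705]
contact_force: [0.0, -0.3, -0.2]
width: 0.0249
```

jog_arm([
  [0.02,[0.003,0.035,0],0],
  [0.02,[0.005,0.035,0],0],
  [0.02,[0.005,0.035,0],0],
  [0.02,[0.005,0.035,0],0],
  [0.02,[0.005,0.035,0],0],
  [0.02,[0.005,0.035,0],0],
  [0.02,[0.004,0.025,0],0],
  [0.02,[0.001,0.013,0],0],
  [0.02,[0,0,0],0],
])

```text
clock: 8.35
position: [0.5386, 0.2957, 0.312]
ee_rot: [-0.053, 0.054, -0.705, 0.705]
contact_force: [0.0, -0.1, -1.7]
width: 0.025
```

Run:
```python
from h import *
im,d=save("side","s4");np.savez("s4.npz",im=im,d=d);cv2.imwrite("pics/s4c.png",cv2.resize(im[40:220,200:400,::-1],(660,594),interpolation=2))
for n in("nozzle_tip","flask_mouth","nozzle_grip"): print(n,[(x["position"],round(x["score"],2)) for x in spot_point(n,"side")][:2])
im,d=save("top","t4")
for n in("nozzle_tip","flask_mouth","nozzle_grip"): print(n,[(x["position"],round(x["score"],2)) for x in spot_point(n,"top")][:2])
st=manip.get_state();print(st["position"],st["clock"])
```

```text
nozzle_tip [([291.9, 99.6], 0.71), ([399.1, 475.0], 0.34)]
flask_mouth [([296.4, 135.7], 0.64)]
nozzle_grip [([290.1, 37.3], 0.73)]
nozzle_tip [([474.5, 240.2], 0.71), ([176.8, 216.3], 0.62)]
flask_mouth [([185.6, 223.4], 0.95)]
nozzle_grip [([157.5, 211.2], 0.43), ([329.3, 235.8], 0.35)]
[0.53906895 0.29464824 0.31252271] 8.75
```

View pics/s4c.png

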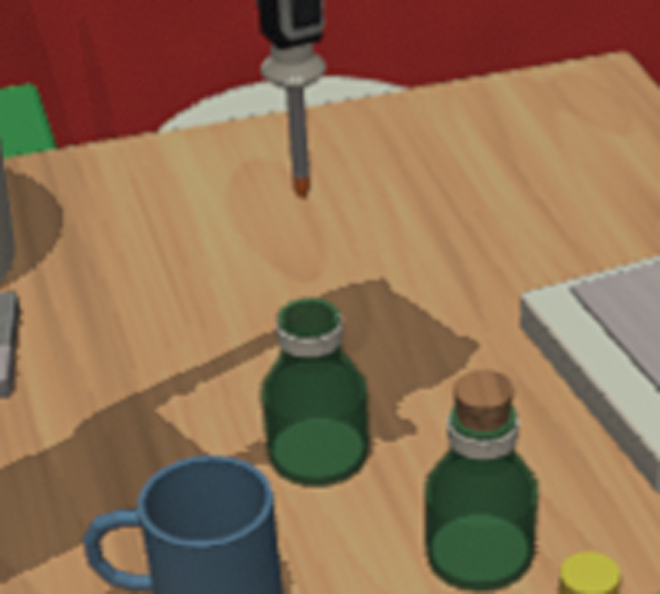

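View pics/t4.png

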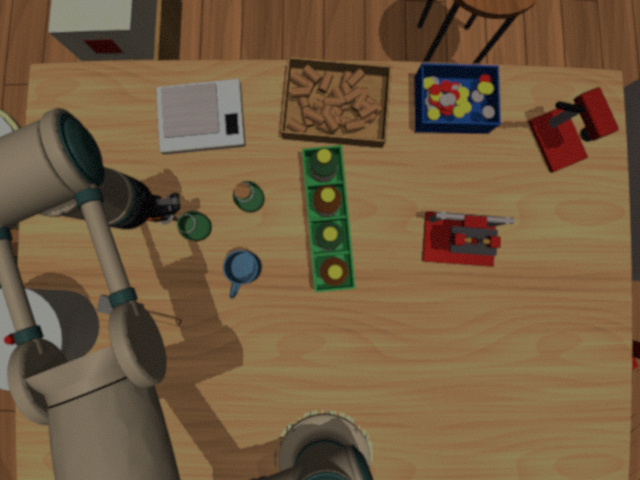

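Side view: the nozzle hangs upright with its tip at about (292,99), up and behind the flask mouth at about (294,136). The top view still shows all bottles, flasks and the cup in place. Now the mouth and tip more precisely.

Run:
```python
from h import *
np.set_printoptions(precision=4,suppress=True)
for p in[(296.4,135.7),(297.4,134.7),(293.9,136.4)]: print("side mouth",at_z("side",p,.11))
for p in[(186.5,223.25),(185.5,224)]: print("top mouth",at_z("top",p,.11))
for z in(.19,.193,.196,.199): print("side tip",at_z("side",(291.6,99),z))
# circle fits of rim from depth + white band colour
t=np.load("top0.npz");s=np.load("side0.npz")
from scipy.optimize import least_squares
for c,N in(("top",t),("side",s)):
    P=cloud(c,N["d"],N["d"]>0)
    for lo,hi in((.085,.115),(.02,.05)):
        q=P[(abs(P[:,0]-.54)<.05)&(abs(P[:,1]-.30)<.05)&(P[:,2]>lo)&(P[:,2]<hi)]
        r0=.019 if lo>.08 else .034
        f=least_squares(lambda v:np.hypot(q[:,0]-v[0],q[:,1]-v[1])-r0,[.54,.3],loss="soft_l1",f_scale=.001);print(c,lo,len(q),f.x)
s4=np.load("s4.npz");P=cloud("side",s4["d"],s4["d"]>0)
q=P[(abs(P[:,0]-.539)<.03)&(abs(P[:,1]-.295)<.04)&(P[:,2]>.17)&(P[:,2]<.30)]
for lo in np.arange(.18,.27,.01):
    a=q[(q[:,2]>lo)&(q[:,2]<lo+.01)]
    if len(a):print(lo,len(a),np.median(a,0))
print("zmin",q[:,2].min())
for z0 in (0,):
  print("proj rim centre",proj("side",[.538,.3,.11]))
im=t["im"];cv2.imwrite("pics/c.png",cv2.resize(im[200:250,160:225,::-1],(780,600),interpolation=2))
```

```text
side mouth [0.5448 0.2973 0.11  ]
side mouth [0.5476 0.2999 0.11  ]
side mouth [0.5394 0.2966 0.11  ]
top mouth [0.5383 0.2989 0.11  ]
top mouth [0.5367 0.3011 0.11  ]
side tip [0.5414 0.3021 0.19  ]
side tip [0.5403 0.2973 0.193 ]
side tip [0.5391 0.2924 0.196 ]
side tip [0.538  0.2875 0.199 ]
top 0.085 204 [0.5383 0.3014]
top 0.02 105 [0.5387 0.3034]
side 0.085 365 [0.5375 0.2992]
side 0.02 357 [0.5382 0.3013]
0.19 9 [0.5375 0.2904 0.1979]
0.2 29 [0.5365 0.2906 0.206 ]
0.21000000000000002 25 [0.5369 0.2912 0.2151]
0.22000000000000003 28 [0.5374 0.2908 0.225 ]
0.23000000000000004 31 [0.5377 0.2904 0.2352]
0.24000000000000005 26 [0.5372 0.2907 0.2452]
0.25000000000000006 32 [0.5372 0.292  0.2549]
0.26000000000000006 24 [0.5362 0.2831 0.2679]
0.2700000000000001 132 [0.5356 0.2848 0.2743]
zmin 0.1958344259032051
proj rim centre [292.7494 135.5953]
```

View pics/c.png

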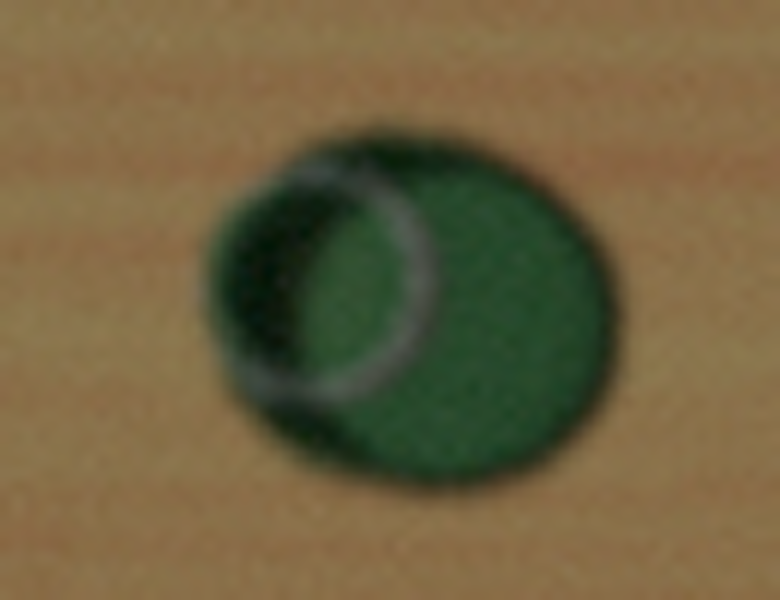

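In the side camera's frame the stem axis is at (0.538,0.2957) and the flask axis at (0.538,0.300). The top camera agrees once its bias on the nozzle is removed. The tip is at z≈0.1945. So I'll shift +5 mm in y and come down most of the way, then look.

jog_arm([
  [0.02,[-0.0005,0.005,0],0],
  [0.02,[0,0,-0.01],0],
  [0.02,[0,0,-0.015],0],
  [0.02,[0,0,-0.015],0],
  [0.02,[0,0,-0.01],0],
  [0.02,[0,0,-0.005],0],
  [0.02,[0,0,0],0],
  [0.02,[0,0,0],0],
])

```text
clock: 9.75
position: [0.5388, 0.3004, 0.2579]
ee_rot: [0.053, -0.053, 0.705, -0.705]
contact_force: [-0.5, 0.5, -1.8]
width: 0.0247
```

```bash
cat > chk.py <<'E'
from h import *
import sys
from scipy.optimize import least_squares
np.set_printoptions(precision=4,suppress=True)
n=sys.argv[1]
im,d=save("side","s"+n);cv2.imwrite(f"pics/s{n}c.png",cv2.resize(im[60:200,230:370,::-1],(600,600),interpolation=2))
st=manip.get_state();x,y,z=st["position"];print("tcp",st["position"],st["clock"])
P=cloud("side",d,d>0)
zt=z-.1175
q=P[(abs(P[:,0]-x)<.015)&(abs(P[:,1]-y)<.02)&(P[:,2]>zt+.005)&(P[:,2]<zt+.065)]
for lo in np.arange(zt,zt+.065,.01):
    a=q[(q[:,2]>lo)&(q[:,2]<lo+.01)]
    if len(a):print("stem",round(lo,3),len(a),np.median(a,0))
f=least_squares(lambda v:np.hypot(q[:,0]-v[0],q[:,1]-v[1])-.005,[x,y],loss="soft_l1",f_scale=.001);print("stem axis",f.x)
print("stem med+front",np.median(q,0)[:2]+.005*np.array([.225,.974]))
for lo,hi,r0 in((.078,.098,.019),(.098,.108,.0205),(.02,.05,.034)):
    q=P[(abs(P[:,0]-.54)<.05)&(abs(P[:,1]-.30)<.05)&(P[:,2]>lo)&(P[:,2]<hi)]
    f=least_squares(lambda v:np.hypot(q[:,0]-v[0],q[:,1]-v[1])-r0,[.54,.3],loss="soft_l1",f_scale=.001);print("flask",lo,len(q),f.x)
E
python3 chk.py 5
```

```text
tcp [0.5388 0.3005 0.258 ] 9.8
stem 0.14 12 [0.5375 0.2961 0.1481]
stem 0.15 21 [0.5384 0.2952 0.157 ]
stem 0.16 25 [0.5367 0.2959 0.1649]
stem 0.17 23 [0.5375 0.2962 0.1744]
stem 0.18 28 [0.538  0.2961 0.1853]
stem 0.19 26 [0.5374 0.2956 0.1959]
stem 0.2 13 [0.5372 0.2961 0.2028]
stem axis [0.5384 0.2994]
stem med+front [0.5387 0.3007]
flask 0.078 190 [0.5381 0.3001]
flask 0.098 149 [0.5376 0.2998]
flask 0.02 353 [0.5382 0.3015]
```

View pics/s5c.png

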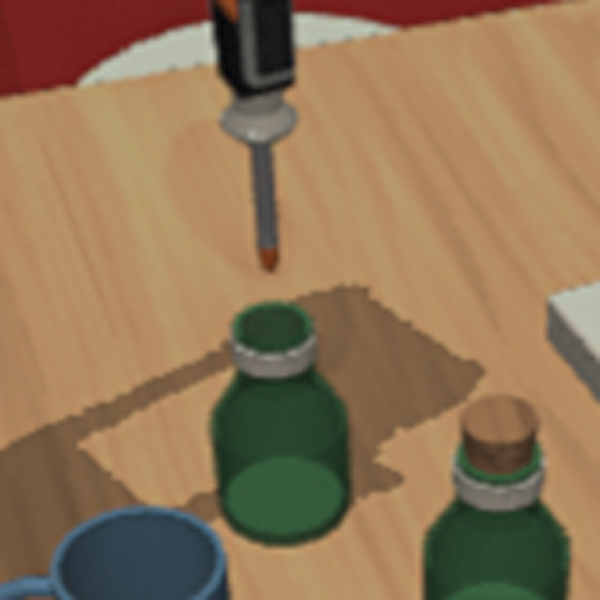

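The tip at crop (268,272) sits above the mouth at (274,327), upright. The axes agree to about 1 mm and the tip is at z≈0.140. Lowering the last 16 mm.

jog_arm([
  [0.02,[0,0,-0.006],0],
  [0.02,[0,0,-0.006],0],
  [0.02,[0,0,-0.004],0],
  [0.02,[0,0,0],0],
  [0.02,[0,0,0],0],
  [0.02,[0,0,0],0],
])

```text
clock: 10.55
position: [0.5387, 0.3004, 0.2416]
ee_rot: [0.053, -0.053, 0.705, -0.705]
contact_force: [-0.1, -0.3, -1.6]
width: 0.0251
```

```bash
python3 chk.py 6
python3 - <<'E'
from h import *
print([x["position"] for x in spot_point("nozzle_tip","side")][:2], "pred tip px",[proj("side",[.5385,.3003,z]).round(1) for z in(.116,.12,.124,.128)])
save("top","t6");st=manip.get_state();print(st["qd"].round(4),st["width"])
E
```

```text
tcp [0.5386 0.3004 0.2415] 10.6
stem 0.124 9 [0.5387 0.2956 0.1321]
stem 0.134 22 [0.5369 0.2954 0.1393]
stem 0.144 23 [0.5374 0.295  0.1496]
stem 0.154 26 [0.5371 0.2964 0.1587]
stem 0.164 19 [0.5368 0.2952 0.1692]
stem 0.174 26 [0.5375 0.2951 0.1787]
stem 0.184 13 [0.5378 0.2949 0.1865]
stem axis [0.5383 0.2994]
stem med+front [0.5384 0.3003]
flask 0.078 189 [0.5382 0.3002]
flask 0.098 161 [0.537  0.2994]
flask 0.02 351 [0.5382 0.3013]
[[294.5, 130.4]] pred tip px [array([292.8, 132.9]), array([292.6, 131.2]), array([292.5, 129.5]), array([292.4, 127.8])]
[ 0.0003  0.0004 -0.0009  0.0007  0.0001 -0.001 ] 0.02517220856713832
```

View pics/s6c.png

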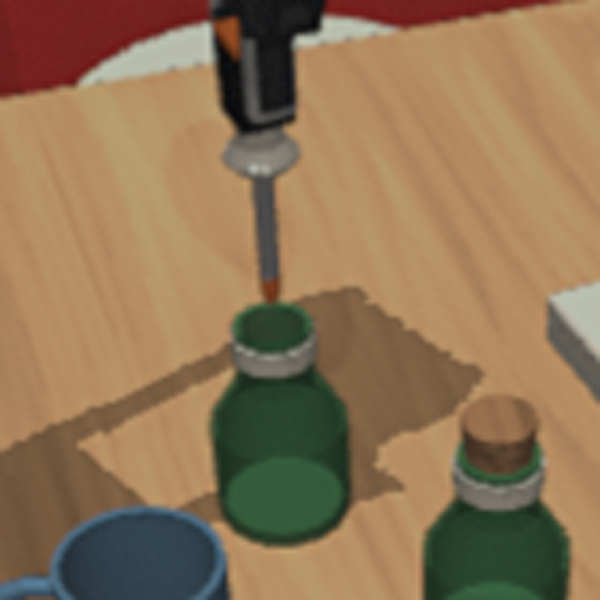

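View pics/t6.png

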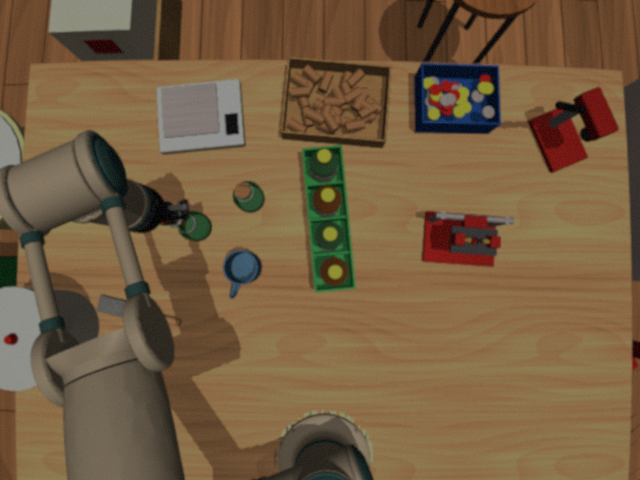

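The tip at crop (271,302) hovers just above the mouth centre at (274,327). The axes agree within 1–1.5 mm, the clearance is about 12–14 mm, the nozzle is upright and still, and the bystanders are in place. Handing in.

```bash
python3 -c "
from rig import sign_off
print(sign_off())"
```

```text
the job is handed in; nothing more can be done
None
```

I pulled the nozzle straight up out of the clip and carried it over the bottles with its tip about 0.195 m above the table. It is now held upright and still over the open flask's mouth. The job was handed in at about 10.7 s of the 38 s allowed; no verdict was reported.

**Last checks:**
- **Centring:** the stem and flask axes agreed to about 1–1.5 mm in the side camera.
- **Height:** the tip is about 12–14 mm above the rim.
- **Grip and motion:** the finger opening held at 25 mm and joint speeds were practically zero.
- **Other objects:** the bottles, both flasks and the cup look unmoved in the last top view.

**Disagreements:**
- **Camera offset:** the two cameras differed by about 2–4 mm in y. I aligned using the side camera alone, which saw both the stem and the flask; the top camera agreed once I allowed for its own offset.
- **Mouth position:** the network placed the mouth 5–10 mm further along x than the depth fit and the picture did, so I did not use its value.

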